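# Square the plates and hold the lamp over them

### The arm

A 6-joint arm with a two-finger parallel gripper is mounted at the origin on the work surface. World frame = base frame: x ahead of the robot, y to its left, z up, the work surface at z = 0. Lengths are in m, angles in rad, forces in N, time in s.
With the tool pointing down it reaches from about 0.35 to 0.875 m from the base axis. Payload 4.2 kg.
Tool frame: the origin (TCP) lies at the very end of the fingers, on their centre line; the grasp point (between the pads) lies bot.hold_point_z behind it (bot.hold_point_z is the distance from the TCP to the grasp point, in m); z points along the fingers, y is the line along which they close (so a half turn about z gives the same grasp; the last joint's range is limited). The gripper opens to 85 mm and grips with 20 to 120 N. Pads are 22 mm wide; open, the fingers measure 114 mm over their backs; the gripper's body (76 mm by 85 mm) begins 54 mm behind the grasp point. The pads swing forward as they close: fully open they stand 13 mm farther back than shut.
Start: joints at [-0.952, 0.385, 0.008, 0, -1.194, -0.259], TCP at [0.22, -0.585, 0.231] pointing down, gripper open.
Joint ranges: [-3.14, 3.14], [-1.21, 2.06], [-1.07, 1.41], [-3.16, 2.05], [-2.99, -0.16], [-3.1, 3.1]. Speed limits (rad/s): [2.79, 2.79, 3.14, 3.14, 3.14, 3.14].

### API

Orientations are given as a unit quaternion [x, y, z, w].
In Python, from bench import bot gives the robot as it stands. The module is installed in compiled form; this text tells all that it offers.
- The arm moves only by the tool jog_arm, never from a script. Its arguments are lists of equal length, an entry for each row: "slide": the shift along the tool's x, y, z in mm, a list of three; "spin": the turn about the tool's z in degrees. In form: {"slide": [[x, y, z], ...], "spin": [spin, ...]}. A call has 1 to 12 rows; each row is the pose to reach, as a shift and turn from the pose commanded when the call began, along the tool's axes at that moment; what a row does not reach only later rows make up. A row lasts 1/10 s, in which the tool goes at most 50 mm and 8.59 degrees, less where a joint would pass 70% of its speed; a pose out of reach is approached as far as the arm can. A call with a gripper value outside its range is refused whole. "hand" is the closure, from -1 (fully open) to 1 (shut), set as the call begins (left out, the last holds). The fingers move at their own pace and stop on an object; the grip force is fixed at half the most. Time passes only in rows, so rows that repeat a pose let the fingers close. It gives the time, the measured TCP pose, the force, the opening and the grip force at its end, in the units of the state.
- bot.get_state(): the state, without advancing time (a new reading comes with each control period).
- bot.read_camera(name): name is "side" or "top" or "wrist"; returns the picture (420x560x3 uint8, red, green, blue); there is no depth.
- bot.calibration(name): a dict with "mtx" (3x3 intrinsics, pixels), "k1" (the pictures are not rectified: a ray, as slopes to the right and down, at radius r is drawn at 1 + k1 r^2 times it, then the intrinsics apply), "rvec" (rotation vector, rad) and "tvec" (3), from world to camera coordinates, as OpenCV has them. Camera axes: x right, y down, z forward; pixel columns grow to the right and rows downward; lengths in m; the calibration is good to about 2 mm. A picture is of the moment at which its call begins: read the wrist's pose just before it. calibration takes no time and is no camera call; for the wrist camera it gives the pose at the moment of the call.
- bot.close_job(): hands the job in; it is judged then, once.
The state is a dict: "time": time; "q": joint angles; "qd": joint speeds; "joint_torque": joint torques, N m; "tool_pos": TCP position; "tcp_rot": TCP orientation; "ft_force": force on the tool from outside, world axes, zero at the start; "wrist_torque": the same for the moment, N m; "finger_gap": finger opening in m; "gripper_force": force on a finger pad.
Only numpy, scipy, OpenCV 4.12 (cv2) and the standard library are available. Lean on these libraries where they do the work, as an engineer would, in place of code of your own. Each camera call takes 0.05 s, during which the arm holds its last target. There are 200 camera calls.

### The job

Tap the slipped stack of four coated plates home into the corner jig until all their edges are flush with one another and against both jig walls. Then draw the blue hand lamp out of its sloping holder, turn it level with its violet window facing down, and finish with the gripper still holding it still and raised, centred over the stack, window about 10 cm above the top plate. Do not let the lamp touch the plates, and leave the other glassware and tubes where they are.

Things in the scene. Friction and masses are not known exactly. Their poses are not given: they have to be found in the camera images.
- jig: Fixed corner jig, left or right of the robot (swaps with the holder). Origin on the bench under the centre of the stack when home. Red walls 10 mm thick, 110 long, tops 36 mm above the bench, inner faces at x = +50 and y = +50 mm; -x and -y sides open. Plates lie on a grey pad 8 mm high covering x, y from -35 to +50 mm, so they overhang it on the open sides.
- plate0: lowest plate of the stack, 100 x 100 x 5 mm, 110 g, off-white; origin at the centre of its underside (8 mm above the bench), x and y along its edges, z up. Starts slipped 4 to 16 mm towards jig -x and -y, turned up to 3 degrees; slides easily (friction about 0.3)
- plate1: second plate of the stack, 100 x 100 x 5 mm, 110 g, off-white; origin at the centre of its underside (13 mm above the bench), x and y along its edges, z up. Starts slipped 4 to 16 mm towards jig -x and -y, turned up to 3 degrees; slides easily (friction about 0.3)
- plate2: third plate of the stack, 100 x 100 x 5 mm, 110 g, off-white; origin at the centre of its underside (18 mm above the bench), x and y along its edges, z up. Starts slipped 4 to 16 mm towards jig -x and -y, turned up to 3 degrees; slides easily (friction about 0.3)
- plate3: top (spotted) plate of the stack, 100 x 100 x 5 mm, 110 g, off-white; origin at the centre of its underside (23 mm above the bench), x and y along its edges, z up. Starts slipped 4 to 16 mm towards jig -x and -y, turned up to 3 degrees; slides easily (friction about 0.3)
- holder: Fixed white lamp holder on a grey foot 170 x 90 mm. Origin on the bench under the stored lamp's centre. Its pocket, 70 mm deep, outer width 66, slopes 45 degrees up to its own +x, which points away from the robot (yaw within 17 degrees); 2 to 3 mm play round the lamp. Past the mouth only a 24 mm wide tongue supports the lamp from below.
- lamp: Blue bar 200 x 50 x 36 mm (x, y, z), 0.25 to 0.45 kg; origin at its centre and balance point, stored 112 mm up. +x: out of the pocket, at first 45 degrees up and away from the robot. +z: away from the violet window (face z = -18 mm), straight up when level, window down. Pocket hides x below -30 mm; grasp across y, at x 0 to 60 mm, fingers along -z or up to 20 degrees steeper. Draw 80 mm or more along +x.
- beaker_big: Bystander, leave alone: glass beaker, 84 mm across, 115 high; origin at the centre of its underside
- beaker_small: Bystander, leave alone: glass beaker, 68 mm across, 85 high; origin at the centre of its underside
- dish: Bystander, leave alone: shallow glass dish, 90 mm across, 16 high; origin at the centre of its underside
- tube_a: Bystander, leave alone: pale centrifuge tube standing on its cap, 34 mm across, 115 high; origin at the centre of its underside
- tube_b: Bystander, leave alone: a second, equal tube; origin at the centre of its underside
- amber_bottle: Bystander, leave alone: closed amber bottle, 76 mm across, 190 high; origin at the centre of its underside
There are look-alikes about, which are no part of the job. Leave any yellow look-alike of the plate3 alone. What is shaped like the holder but yellow is not meant.

How it is judged:
On the way, in this order (a step that is already met when the one before it is completed fails the run):
1. the four plates are squared up in the jig (horizontal distance between each of plate0, plate1, plate2, plate3 and jig below 0.004 m and angle between the x axis of each of plate0, plate1, plate2, plate3 and the x axis of jig, either way round below 0.04 rad and height (world z) of plate0 between 0.005 and 0.011 m and height (world z) of plate1 between 0.01 and 0.016 m and height (world z) of plate2 between 0.015 and 0.021 m and height (world z) of plate3 between 0.02 and 0.026 m), for 0.2 s.
2. the lamp is drawn clear of its holder by the gripper (contact force between lamp and holder below 0.1 N and distance between lamp and holder above 0.17 m and contact force between the fingers and lamp above 1 N), for 0.2 s.
At the end, for the whole second after the job is handed in: Plates in order, each within 4 mm and 2.3 degrees of home in the jig. Lamp gripped, touching nothing else, at rest, level within 10 degrees, window down and 60 to 150 mm above the top plate, its centre within 30 mm of the stack centre seen from above (all of step 1 and contact force between lamp and jig below 0.1 N and contact force between lamp and holder below 0.1 N and contact force between lamp and plate0 below 0.1 N and contact force between lamp and plate1 below 0.1 N and contact force between lamp and plate2 below 0.1 N and contact force between lamp and plate3 below 0.1 N and contact force between lamp and beaker_big below 0.1 N and contact force between lamp and beaker_small below 0.1 N and contact force between lamp and dish below 0.1 N and contact force between lamp and tube_a below 0.1 N and contact force between lamp and tube_b below 0.1 N and contact force between lamp and amber_bottle below 0.1 N and angle between lamp's own z axis and vertical below 0.17 rad and horizontal distance between lamp and jig below 0.03 m and height (world z) of lamp between 0.106 and 0.196 m and contact force between the fingers and lamp above 1 N and linear speed of lamp below 0.03 m/s and angular speed of lamp below 0.2 rad/s); the arm keeps its last pose, push and grip.
It fails at once if the lamp touches a plate (contact force between lamp and plate0 above 0.3 N or contact force between lamp and plate1 above 0.3 N or contact force between lamp and plate2 above 0.3 N or contact force between lamp and plate3 above 0.3 N).
It fails at once if a bystander is moved by more than 25 mm or tipped (distance of any of beaker_big, beaker_small, dish, tube_a, tube_b, amber_bottle from where it was at the start of the episode above 0.025 m or angle between any of beaker_big, beaker_small, dish, tube_a, tube_b, amber_bottle's own z axis and vertical above 0.4 rad).
It also fails if it takes over 72 s, if anything falls off the work surface, if the arm or the gripper's body presses on something with over 40 N, if the wrist force passes 120 N, or if a joint passes its speed limit or range.

## Working session

There is one attempt and no reset: what is moved stays moved. The work goes in short steps, Python scripts to look and compute and a tool call to move; the robot and the scene stay as the last step left them, time stands still between calls to the robot, and variables do not carry over. Pictures are saved under pics/ and viewed, at most 12 in all, crops included, and the job is handed in when it is done.

Besides the shell and the picture viewer there is one more tool, called after "Request:" as a command line: name --pt "numbers of a row" for each row, then --argument value for the rest. jog_arm: Moves the arm, as the interface text tells. Its arguments: {"type":"object","properties":{"slide":{"type":"array","items":{"type":"array","items":{"type":"number"}}},"spin":{"type":"array","items":{"type":"number"}},"hand":{"type":"number"}},"required":["slide","spin"]}

```bash
mkdir -p pics; cat > h.py <<'E'
import numpy as np,cv2
from bench import bot
from scipy.spatial.transform import Rotation as R
def snap(n,f=None):
    c=bot.calibration(n); im=bot.read_camera(n)
    if f: cv2.imwrite('pics/'+f,im[:,:,::-1])
    return im,c
def ray(c,px):
    px=np.atleast_2d(np.array(px,float)); K=c['mtx']; K=np.array(K)
    d=np.c_[(px[:,0]-K[0,2])/K[0,0],(px[:,1]-K[1,2])/K[1,1]]
    u=d.copy()
    for _ in range(20): u=d/(1+c['k1']*(u**2).sum(1,keepdims=True))
    Rm=cv2.Rodrigues(np.array(c['rvec'],float))[0]; t=np.array(c['tvec'],float).ravel()
    return -Rm.T@t, np.c_[u,np.ones(len(u))]@Rm
def onz(c,px,z):
    o,d=ray(c,px); return o+d*((z-o[2])/d[:,2])[:,None]
def proj(c,P):
    Rm=cv2.Rodrigues(np.array(c['rvec'],float))[0]; q=np.atleast_2d(P)@Rm.T+np.array(c['tvec']).ravel()
    u=q[:,:2]/q[:,2:]; u=u*(1+c['k1']*(u**2).sum(1,keepdims=True)); K=np.array(c['mtx'])
    return np.c_[u[:,0]*K[0,0]+K[0,2],u[:,1]*K[1,1]+K[1,2]]
E
python3 - <<'E'
from h import *
ims=[]
for n in('top','side','wrist'):
    im,c=snap(n,n+'0.png'); print(n,ray(c,[[280,210]]),c['k1'],np.array(c['mtx'])[0,0])
s=bot.get_state(); print(s, bot.hold_point_z)
E
```

```text
top (array([0.41887989, 0.00332143, 1.36319297]), array([[ 0.0671733 , -0.01421525, -0.99773037]])) -0.13763393945068525 458.0230484195258
side (array([-0.1321092 ,  0.72866488,  0.98465103]), array([[ 0.4889778 , -0.56566772, -0.66420432]])) -0.09073882746958822 499.0122624864402
wrist (array([ 0.15602338, -0.60779708,  0.37210133]), array([[ 0.24801746,  0.07788039, -0.96579759]])) 0.03280224480262373 358.0611939979816
{'time': 0.15, 'q': array([-9.52381017e-01,  3.85379636e-01,  6.95819178e-03, -3.54159663e-04,
       -1.19401503e+00, -2.58595941e-01]), 'qd': array([ 0.00108412, -0.00219445,  0.00464919,  0.00152132, -0.00010743,
       -0.00182413]), 'joint_torque': array([-1.33665380e-04, -3.92677367e+01,  1.88582933e+01,  4.18860018e+00,
       -3.40316314e-03, -3.05005663e-06]), 'tool_pos': array([ 0.21992507, -0.58456163,  0.23047996]), 'tcp_rot': array([-1.78876419e-01,  9.83871194e-01,  8.12372942e-04, -1.99161317e-04]), 'ft_force': array([ 0.37041144, -0.71802273,  0.57585909]), 'wrist_torque': array([ 0.01033894, -0.00161638, -0.02092142]), 'gripper_force': 0.0, 'finger_gap': 0.08550590479566383} 0.0187
```

View pics/top0.png

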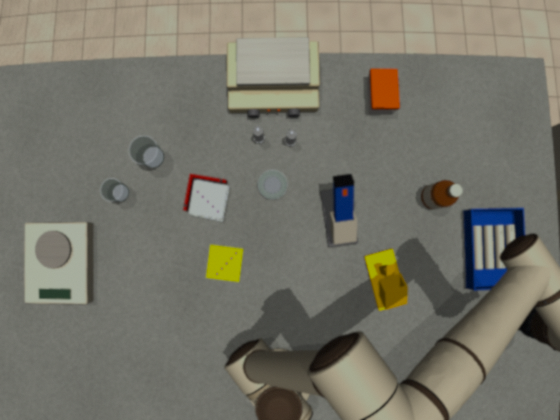

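View pics/side0.png

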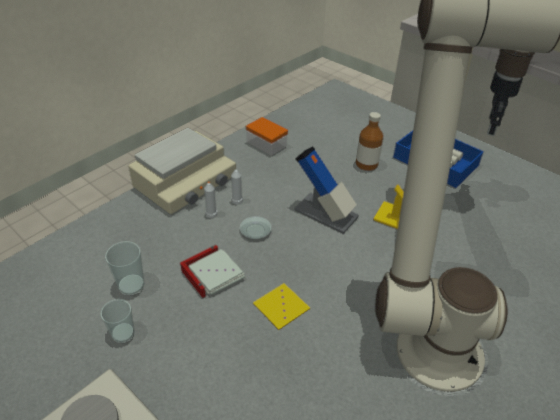

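The top view shows the jig at about px (207,197), with red walls on the up (+x) and left (+y) sides. The blue lamp is at about (344,205) and leans away from the robot. The yellow look-alikes are at (225,263) and (387,280), and the dish at (273,184). The side view agrees: jig (212,268), lamp (320,175). Next I'll measure roughly.

```bash
cat >> h.py <<'E'
def mask(im,lo,hi): return cv2.inRange(cv2.cvtColor(im,cv2.COLOR_RGB2HSV),np.array(lo),np.array(hi))
def big(m,box=None):
    if box: z=np.zeros_like(m); a,b,c,d=box; z[b:d,a:c]=m[b:d,a:c]; m=z
    cs=cv2.findContours(m,cv2.RETR_EXTERNAL,cv2.CHAIN_APPROX_NONE)[0]
    return max(cs,key=cv2.contourArea)[:,0,:]
E
python3 - <<'E'
from h import *
im=cv2.imread('pics/top0.png')[:,:,::-1].copy(); c=bot.calibration('top')
# jig red
m1=mask(im,[0,150,60],[8,255,255])|mask(im,[172,150,60],[180,255,255])
k=big(m1,(170,160,240,230)); w=onz(c,k,.036); print('red',w.min(0),w.max(0))
# outer corner/edges via extreme pts
a,b,d=[w[np.argmax(f)] for f in (w[:,0]+w[:,1], w[:,0]-w[:,1], w[:,1]-w[:,0])]; print(a,b,d)
wm=cv2.inRange(im,np.array([170]*3),np.array([255]*3)); k=big(wm,(180,165,240,230)); print('plate',cv2.minAreaRect(onz(c,k,.028)[:,:2].astype(np.float32)))
ims=cv2.imread('pics/side0.png')[:,:,::-1].copy(); cs=bot.calibration('side')
for I,C,bx in((im,c,(320,160,370,230)),(ims,cs,(290,140,345,200))):
    k=big(mask(I,[105,120,40],[125,255,255]),bx); r=cv2.minAreaRect(k); print(r, cv2.boxPoints(r).round(1).tolist())
for n,p,z in(('dish',(273,184),.01),('tube',(258,137),.1),('tube',(292,140),.1),('bottle',(456,190),.19),('bk',(145,150),.1),('yelpost',(392,290),.1)): print(n,onz(c,p,z)[0].round(3))
cw=bot.calibration('wrist');s=bot.get_state();Rt=R.from_quat(s['tcp_rot']).as_matrix()
print('tool axes',Rt.round(3).tolist()); o,_=ray(cw,(280,210));print('cam in tool',Rt.T@(o-s['tool_pos']))
E
```

```text
red [0.51553229 0.16121713 0.036     ] [0.61824074 0.26428194 0.036     ]
[0.61533446 0.24662748 0.036     ] [0.60194502 0.16121713 0.036     ] [0.51562469 0.26428194 0.036     ]Traceback (most recent call last):
  File "<stdin>", line 8, in <module>
  File "h.py", line 25, in big
    return max(cs,key=cv2.contourArea)[:,0,:]
           ~~~^^^^^^^^^^^^^^^^^^^^^^^^
ValueError: max() iterable argument is empty
```

Request:
jog_arm --pt "0 0 -50" --pt "0 0 -100" --pt "-30 34 -100" --pt "-60 68 -100" --pt "-90 102 -100" --pt "-120 136 -100" --pt "-150 170 -100" --pt "-180 205 -100" --pt "-210 240 -100" --pt "-240 275 -100" --pt "-270 309 -100" --pt "-300 343 -100" --spin '[0,0,3,6,9,12,15,18,21,24,27,30]' --hand -1

```text
time: 1.35
tool_pos: [0.38, -0.1565, 0.3314]
tcp_rot: [0.083, 0.997, 0.0, 0.0]
ft_force: [1.3, 0.4, 0.1]
finger_gap: 0.0853
gripper_force: 0.0
```

```bash
python3 - <<'E'
from h import *
im=cv2.imread('pics/top0.png')[:,:,::-1].copy(); c=bot.calibration('top')
ims=cv2.imread('pics/side0.png')[:,:,::-1].copy(); cs=bot.calibration('side')
for I,C,bx in((im,c,(320,160,370,230)),(ims,cs,(290,140,345,200))):
    k=big(mask(I,[105,120,40],[125,255,255]),bx); r=cv2.minAreaRect(k); print(r, cv2.boxPoints(r).round(1).tolist())
for n,p,z in(('dish',(273,184),.01),('tube',(258,137),.1),('tube',(292,140),.1),('bottle',(456,190),.19),('bk',(145,150),.1),('yelpost',(392,290),.1)): print(n,onz(c,p,z)[0].round(3))
cw=bot.calibration('wrist');s=bot.get_state();Rt=R.from_quat(s['tcp_rot']).as_matrix()
print('tool',s['tool_pos'],Rt.round(3).tolist()); o,_=ray(cw,(280,210));print('cam in tool',Rt.T@(o-s['tool_pos']))
T=np.array([.515,.2,.22]);print('delta',Rt.T@(T-s['tool_pos']))
E
```

```text
((343.5, 202.5), (35.0, 19.0), 90.0) [[334.0, 185.0], [353.0, 185.0], [353.0, 220.0], [334.0, 220.0]]
((317.44268798828125, 172.8166961669922), (43.69704055786133, 19.87760353088379), 57.38076400756836) [[297.29998779296875, 159.8000030517578], [314.0, 149.10000610351562], [337.6000061035156, 185.89999389648438], [320.79998779296875, 196.60000610351562]]
dish [0.588 0.004 0.01 ]
tube [0.71  0.044 0.1  ]
tube [ 0.7   -0.052  0.1  ]
bottle [ 0.543 -0.48   0.19 ]
bk [0.68  0.364 0.1  ]
yelpost [ 0.277 -0.321  0.1  ]
tool [ 0.38002408 -0.15646601  0.33140432] [[-0.986, 0.165, 0.001], [0.165, 0.986, 0.0], [-0.0, 0.0, -1.0]]
cam in tool [ 0.06843499  0.00074193 -0.1417405 ]
delta [-0.07418025  0.3738416   0.11152212]
```

Request:
jog_arm --pt "-8 40 0" --pt "-16 83 0" --pt "-25 125 0" --pt "-33 167 0" --pt "-41 208 0" --pt "-50 250 0" --pt "-58 292 20" --pt "-66 333 60" --pt "-74 374 95" --pt "-74 374 110" --pt "-74 374 110" --spin '[0,0,0,0,0,0,0,0,0,0,0]'

```text
time: 2.45
tool_pos: [0.5122, 0.1988, 0.2168]
tcp_rot: [0.081, 0.997, -0.003, -0.004]
ft_force: [0.6, 0.2, -0.4]
finger_gap: 0.0855
gripper_force: 0.0
```

```bash
python3 - <<'E'
from h import *
s=bot.get_state();im,c=snap('wrist','w1.png');print(s['tool_pos'],s['tcp_rot'])
m1=mask(im,[0,130,50],[8,255,255])|mask(im,[172,130,50],[180,255,255])
cv2.imwrite('pics/w1m.png',m1)
E
```

```text
[0.51221692 0.19884928 0.21676187] [ 0.08117845  0.99668823 -0.00275095 -0.00388028]
```

View pics/w1.png

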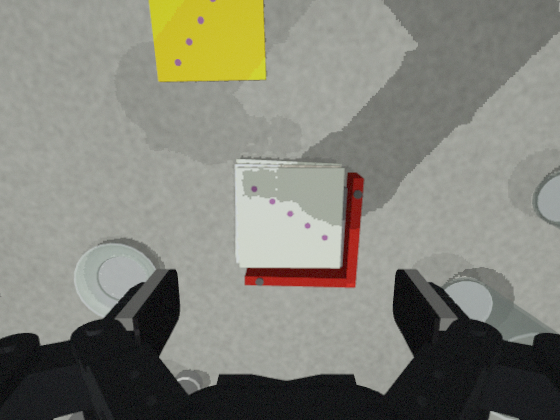

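The wrist view shows red walls along the bottom (+x, about row 282) and the right (+y, about col 357). The plate stack spans px (236–347, 158–268), and all its plates are clearly slipped. Next I'll fit the outer edges of the wall tops.

```bash
cat > jig.py <<'E'
from h import *
def jig(im,c):
    m=mask(im,[0,130,50],[8,255,255])|mask(im,[172,130,50],[180,255,255])
    z=np.zeros_like(m); k=big(m); cv2.drawContours(z,[k[:,None]],-1,255,-1)
    x0,y0,x1,y1=*k.min(0),*k.max(0)
    A=onz(c,[(x,np.where(z[:,x])[0].max()+.5) for x in range(x0+6,x1-14)],.036)
    B=onz(c,[(np.where(z[y])[0].max()+.5,y) for y in range(y0+6,y1-14)],.036)
    fa=cv2.fitLine(A[:,:2].astype(np.float32),cv2.DIST_HUBER,0,.001,.001).ravel()
    fb=cv2.fitLine(B[:,:2].astype(np.float32),cv2.DIST_HUBER,0,.001,.001).ravel()
    ya=fa[:2]*np.sign(fa[1]); xb=fb[:2]*np.sign(fb[0])
    p=np.linalg.solve(np.c_[fa[:2],-fb[:2]],fb[2:]-fa[2:]); cor=fa[2:]+p[0]*fa[:2]
    psi=[np.arctan2(-ya[0],ya[1]),np.arctan2(xb[1],xb[0])]; ps=np.mean(psi)
    X=np.array([np.cos(ps),np.sin(ps)]);Y=np.array([-X[1],X[0]])
    return cor-.06*(X+Y),ps,psi,X,Y
E
python3 - <<'E'
from jig import *
im=cv2.imread('pics/w1.png')[:,:,::-1].copy()
s=bot.get_state();c=bot.calibration('wrist'); o,ps,p2,X,Y=jig(im,c);print('jig',o,ps,p2)
np.save('jig.npy',[*o,ps])
w=big(cv2.inRange(im,np.array([150,160,150]),np.array([255]*3)),(200,140,350,280));print(w.min(0),w.max(0))
Rt=R.from_quat(s['tcp_rot']).as_matrix();print(s['tool_pos'],Rt.round(4).tolist())
g=lambda a,b,z:np.r_[o+a*X+b*Y,z]
# plate silhouette edges in jig frame
for z in(.013,.028):
    P=onz(c,[(236,162),(344,166),(237,265),(340,268)],z)[:,:2]-o;print(z,np.c_[P@X,P@Y].round(4).tolist())
for n,t in(('preX',g(-.10,-.004,.10)),):
    print(n,t,(Rt.T@(t-s['tool_pos'])*1000).round(1))
yx=np.arctan2(Rt[1,1],Rt[0,1]);print('tool y angle minus jig y (deg)',np.degrees(yx-(ps+np.pi/2)))
E
```

```text
jig [0.5506258  0.20218906] -0.18641283 [np.float32(-0.18599018), np.float32(-0.18683547)]
[200 159] [343 279]
[0.51329731 0.1984545  0.21956766] [[-0.9868, 0.1622, -0.0038], [0.1622, 0.9868, -0.003], [0.0033, -0.0036, -1.0]]
0.013 [[-0.0584, -0.0597], [-0.0572, 0.0453], [0.0496, -0.0599], [0.0501, 0.0484]]
0.028 [[-0.0604, -0.0576], [-0.0592, 0.0429], [0.043, -0.0578], [0.0435, 0.0458]]
preX [0.4516169  0.21679187 0.1       ] [ 63.4   8.5 119.7]
tool y angle minus jig y (deg) 1.3483147842017658
```

```bash
python3 - <<'E'
from jig import *
snap('wrist')
s=bot.get_state();im,c=snap('wrist','w2.png'); o,ps,p2,X,Y=jig(im,c);print('jig',o,ps,p2)
np.save('jig.npy',[*o,ps])
Rt=R.from_quat(s['tcp_rot']).as_matrix();print(s['tool_pos'],Rt.round(4).tolist())
g=lambda a,b,z:np.r_[o+a*X+b*Y,z]
for n,t in(('preX',g(-.10,-.004,.10)),):
    print(n,t,(Rt.T@(t-s['tool_pos'])*1000).round(1))
yx=np.arctan2(Rt[1,1],Rt[0,1]);print('tool y angle minus jig y (deg)',np.degrees(yx-(ps+np.pi/2)))
# check vs top
im=cv2.imread('pics/top0.png')[:,:,::-1].copy(); ct=bot.calibration('top')
print(proj(ct,[g(.06,.06,.036),g(.06,-.05,.036),g(-.05,.06,.036)]).round(1).tolist())
print(proj(c,[g(.06,.06,.036),g(.06,-.05,.036),g(-.05,.06,.036)]).round(1).tolist())
E
```

```text
jig [0.54727054 0.20206282] -0.18699437 [np.float32(-0.1893532), np.float32(-0.18463553)]
[0.5141067  0.19836343 0.22151511] [[-0.9867, 0.1626, -0.0004], [0.1626, 0.9867, -0.0011], [0.0002, -0.0011, -1.0]]
preX [0.44827017 0.2167232  0.1       ] [ 67.9   7.5 121.5]
tool y angle minus jig y (deg) 1.353419185071528
[[188.9, 174.3], [225.6, 180.6], [182.0, 211.2]]
[[353.0, 281.6], [242.9, 279.0], [361.9, 172.2]]
```

Request:
jog_arm --pt "34 4 0" --pt "68 8 40" --pt "68 8 85" --pt "68 8 130" --pt "68 8 170" --pt "68 8 200" --pt "68 8 214" --pt "68 8 218" --pt "68 8 219" --pt "68 8 219" --spin '[1.3,1.3,1.3,1.3,1.3,1.3,1.3,1.3,1.3,1.3]' --hand 0.06

```text
time: 3.6
tool_pos: [0.4495, 0.2183, 0.004]
tcp_rot: [0.093, 0.996, 0.001, 0.001]
ft_force: [0.2, 0.2, 0.3]
finger_gap: 0.0402
gripper_force: 0.0
```

```bash
cat > st.py <<'E'
from h import *
j=np.load('jig.npy');s=bot.get_state();X=np.array([np.cos(j[2]),np.sin(j[2])]);Y=np.array([-X[1],X[0]])
d=s['tool_pos'][:2]-j[:2];f=s['ft_force'];Rt=R.from_quat(s['tcp_rot']).as_matrix()
print('t',s['time'],'jig xy mm',(d@X*1e3).round(1),(d@Y*1e3).round(1),'z',(s['tool_pos'][2]*1e3).round(1),'F jig',(f[:2]@X).round(1),(f[:2]@Y).round(1),f[2].round(1),'gap',s['finger_gap'].round(4),
 'toolx ang in jig',np.degrees(np.arctan2(Rt[1,0],Rt[0,0])-j[2]).round(2))
E
python3 st.py
```

```text
Traceback (most recent call last):
  File "st.py", line 4, in <module>
    print('t',s['time'],'jig xy mm',(d@X*1e3).round(1),(d@Y*1e3).round(1),'z',(s['tool_pos'][2]*1e3).round(1),'F jig',(f[:2]@X).round(1),(f[:2]@Y).round(1),f[2].round(1),'gap',s['finger_gap'].round(4),
                                                                                                                                                                                ^^^^^^^^^^^^^^^^^^^^^
AttributeError: 'float' object has no attribute 'round'
```

Request:
jog_arm --pt "-6 0 0" --pt "-14 0 0" --pt "-20 0 0" --pt "-25 0 0" --pt "-30 0 0" --pt "-33 0 0" --pt "-36 0 0" --pt "-36 0 0" --spin '[0,0,0,0,0,0,0,0]'

```text
time: 4.4
tool_pos: [0.4839, 0.2109, 0.0022]
tcp_rot: [0.093, 0.996, -0.0, -0.0]
ft_force: [-0.2, -0.3, -0.2]
finger_gap: 0.0402
gripper_force: 0.0
```

```bash
sed -i "s/s\['finger_gap'\].round(4)/round(s['finger_gap'],4)/" st.py; python3 st.py
```

```text
t 4.4 jig xy mm -63.9 -3.1 z 2.2 F jig -0.2 -0.3 -0.2 gap 0.0402 toolx ang in jig 180.02
```

Request:
jog_arm --pt "-1 0 0" --pt "-2 0 0" --pt "-3 0 0" --pt "-3 0 0" --spin '[0,0,0,0]'

```text
time: 4.8
tool_pos: [0.4864, 0.2103, 0.0022]
tcp_rot: [0.093, 0.996, -0.0, -0.0]
ft_force: [-0.8, 0.2, -0.4]
finger_gap: 0.0403
gripper_force: 0.9
```

```bash
python3 st.py; python3 -c "
from h import *
snap('wrist','w3.png')"
```

```text
t 4.8 jig xy mm -61.3 -3.3 z 2.2 F jig -0.9 0.1 -0.4 gap 0.0403 toolx ang in jig 180.02
```

View pics/w3.png

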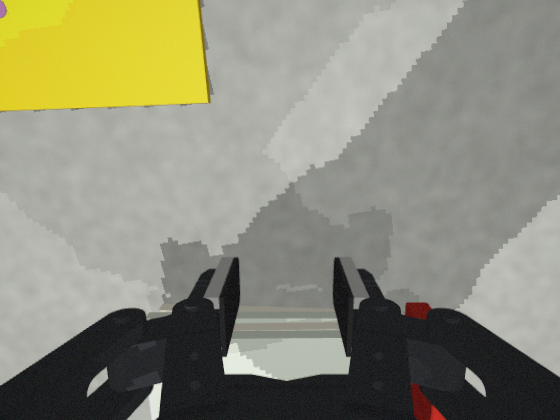

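The view from behind shows the finger pads at about (230,300) and (345,300), right up against the plate edges, which span rows 308–340. I'll keep pushing in small steps.

Request:
jog_arm --pt "-1 0 0" --pt "-2 0 0" --pt "-2 0 0" --spin '[0,0,0]'

```text
time: 5.15
tool_pos: [0.4878, 0.2093, 0.0021]
tcp_rot: [0.093, 0.996, -0.001, -0.001]
ft_force: [-4.8, -0.3, 1.5]
finger_gap: 0.0403
gripper_force: 2.1
```

```bash
python3 st.py
```

```text
t 5.15 jig xy mm -59.8 -3.9 z 2.1 F jig -4.7 -1.2 1.5 gap 0.0403 toolx ang in jig 179.99
```

Request:
jog_arm --pt "-1 0 0" --pt "-2 0 0" --pt "-2 0 0" --pt "-2 0 0" --spin '[0,0,0,0]'

```text
time: 5.55
tool_pos: [0.4887, 0.209, 0.002]
tcp_rot: [0.093, 0.996, -0.001, -0.002]
ft_force: [-9.5, 1.9, 2.5]
finger_gap: 0.0401
gripper_force: 4.4
```

```bash
python3 st.py
```

```text
t 5.55 jig xy mm -58.9 -4.1 z 2.0 F jig -9.7 0.1 2.5 gap 0.0401 toolx ang in jig 180.01
```

Request:
jog_arm --pt "12 0 0" --pt "18 0 -30" --pt "18 0 -60" --pt "0 -35 -60" --pt "-20 -70 -60" --pt "-45 -100 -60" --pt "-56 -103 -60" --pt "-56 -103 -60" --spin '[0,0,0,-8,-16,-24,-32,-40]'

```text
time: 6.35
tool_pos: [0.5293, 0.0973, 0.063]
tcp_rot: [-0.255, 0.967, 0.0, 0.003]
ft_force: [0.8, -0.9, 0.0]
finger_gap: 0.04
gripper_force: 0.0
```

```bash
echo "print('q',s['q'].round(2))">>st.py; python3 st.py
```

```text
t 6.35 jig xy mm 1.8 -106.3 z 63.0 F jig 1.0 -0.7 0.0 gap 0.04 toolx ang in jig -139.76
q [ 0.48  0.42 -0.42  0.   -0.72 -1.54]
```

Request:
jog_arm --pt "0 0 0" --pt "0 0 0" --pt "0 0 15" --pt "0 0 30" --pt "0 0 45" --pt "0 0 57" --pt "0 0 60" --pt "0 0 60" --spin '[-8.5,-17,-25.5,-34,-42.5,-50,-50,-50]'

```text
time: 7.15
tool_pos: [0.5271, 0.0984, 0.0023]
tcp_rot: [-0.637, 0.771, -0.0, 0.001]
ft_force: [0.2, 0.2, 0.4]
finger_gap: 0.04
gripper_force: 0.0
```

```bash
python3 st.py
```

```text
t 7.15 jig xy mm -0.6 -105.6 z 2.3 F jig 0.2 0.2 0.4 gap 0.04 toolx ang in jig -90.09
q [ 0.49  0.52 -0.47  0.   -0.58 -0.68]
```

Request:
jog_arm --pt "-10 0 0" --pt "-18 0 0" --pt "-24 0 0" --pt "-29 0 0" --pt "-34 0 0" --pt "-38 0 0" --pt "-41 0 0" --pt "-43 0 0" --pt "-45 0 0" --pt "-47 0 0" --pt "-48 0 0" --pt "-49 0 0" --spin '[0,0,0,0,0,0,0,0,0,0,0,0]'

```text
time: 8.35
tool_pos: [0.5343, 0.1425, 0.0022]
tcp_rot: [-0.638, 0.77, -0.001, -0.003]
ft_force: [3.2, -16.9, 4.5]
finger_gap: 0.04
gripper_force: 8.2
```

```bash
python3 st.py
```

```text
t 8.35 jig xy mm -1.7 -60.9 z 2.2 F jig 6.3 -16.0 4.5 gap 0.04 toolx ang in jig -90.01
q [ 0.56  0.54 -0.42  0.   -0.62 -0.75]
```

Request:
jog_arm --pt "15 0 0" --pt "18 0 -40" --pt "18 0 -90" --pt "0 0 -140" --pt "-25 0 -170" --pt "-25 0 -170" --pt "-25 0 -170" --pt "-25 0 -170" --spin '[0,0,0,0,0,0,0,0]' --hand -1

```text
time: 9.15
tool_pos: [0.5392, 0.1702, 0.1709]
tcp_rot: [-0.638, 0.77, 0.001, -0.001]
ft_force: [-0.6, 0.2, -0.1]
finger_gap: 0.0855
gripper_force: 0.0
```

```bash
python3 st.py; python3 - <<'E'
from h import *
im,c=snap('wrist'); j=np.load('jig.npy');X=np.array([np.cos(j[2]),np.sin(j[2])]);Y=np.array([-X[1],X[0]])
P=proj(c,[np.r_[j[:2]+a*X+b*Y,z] for a,b,z in((-.05,-.05,.028),(.05,-.05,.028),(-.05,.05,.028),(.05,.05,.028))]);print(P)
x0,y0=P.min(0).astype(int)-25;x1,y1=P.max(0).astype(int)+25
k=im[max(y0,0):y1,max(x0,0):x1,::-1];f=min(800/k.shape[1],600/k.shape[0]);print(x0,y0,f)
cv2.imwrite('pics/w4.png',cv2.resize(k,None,fx=f,fy=f,interpolation=cv2.INTER_NEAREST)[:600,:800]);cv2.imwrite('pics/w4full.png',im[:,:,::-1])
E
```

```text
t 9.15 jig xy mm -2.0 -32.8 z 170.9 F jig -0.6 0.1 -0.1 gap 0.0855 toolx ang in jig -90.0
q [ 0.59  0.34 -0.23 -0.   -1.01 -0.78]
[[344.34589572 178.04347811]
 [219.72390438 177.96274828]
 [339.33027275 290.92793889]
 [225.16242453 290.98402068]]
194 152 3.6809815950920246
```

View pics/w4.png

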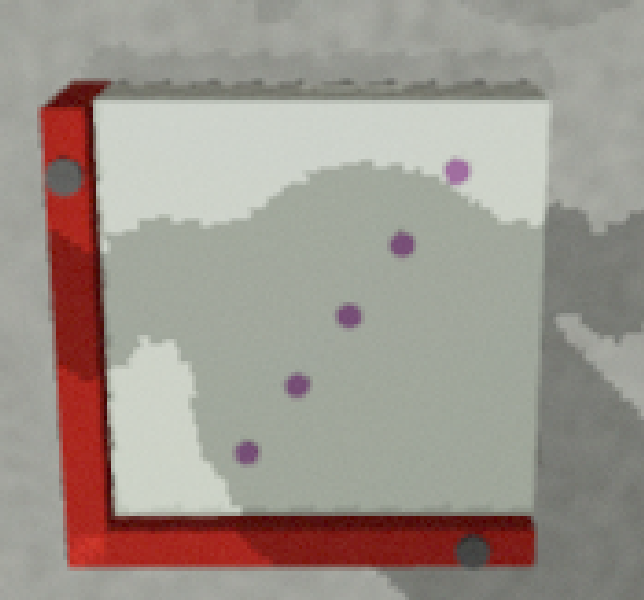

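The crop shows all four plates flush on the open sides and pressed against both red walls; the top plate fills the corner with no gap. Step 1 looks met. Next I'll estimate the lamp's position.

```bash
python3 - <<'E'
from h import *
im=cv2.imread('pics/top0.png')[:,:,::-1].copy(); c=bot.calibration('top')
k=big(mask(im,[100,100,20],[130,255,255]),(320,160,370,230)).astype(float)
wl=big(cv2.inRange(im,np.array([150]*3),np.array([255]*3)),(325,205,365,250)); print('blue',k.min(0),k.max(0),'white',wl.min(0),wl.max(0),cv2.minAreaRect(wl))
# mid line of the blue at rows
for r in range(int(k[:,1].min())+2,int(k[:,1].max()),8):
    x=k[k[:,1]==r][:,0]; print(r,x.min(),x.max())
# foot (dark grey) rough: tilt: top face edge pts at lamp height
for p,z in(((343.5,184),.18),((344,220),.11),((344,240),.04)): print(onz(c,p,z).round(3))
s=bot.get_state();Rt=R.from_quat(s['tcp_rot']).as_matrix();print(s['tool_pos'],Rt.round(3).tolist())
for t in([.539,.17,.36],[.42,-.13,.36]): print((Rt.T@(np.array(t)-s['tool_pos'])*1e3).round())
E
```

```text
Traceback (most recent call last):
  File "h.py", line 25, in big
    return max(cs,key=cv2.contourArea)[:,0,:]
           ~~~^^^^^^^^^^^^^^^^^^^^^^^^
ValueError: max() iterable argument is empty
```

```bash
python3 - <<'E'
from h import *
im=cv2.imread('pics/top0.png')[:,:,::-1].copy(); c=bot.calibration('top')
k=big(mask(im,[100,100,20],[130,255,255]),(320,160,370,230)).astype(float)
print('blue',k.min(0),k.max(0))
for r in range(int(k[:,1].min())+2,int(k[:,1].max()),8):
    x=k[k[:,1]==r][:,0]; print(r,x.min(),x.max())
for p,z in(((343.5,184),.18),((344,220),.11),((344,240),.04)): print(onz(c,p,z).round(3))
s=bot.get_state();Rt=R.from_quat(s['tcp_rot']).as_matrix();print(s['tool_pos'],Rt.round(3).tolist())
for t in([.539,.17,.36],[.42,-.13,.36]): print((Rt.T@(np.array(t)-s['tool_pos'])*1e3).round())
E
```

```text
blue [333. 184.] [353. 221.]
186 334.0 353.0
194 333.0 353.0
202 334.0 353.0
210 334.0 352.0
218 335.0 352.0
[[ 0.564 -0.181  0.18 ]]
[[ 0.473 -0.19   0.11 ]]
[[ 0.418 -0.199  0.04 ]]
[0.5392252  0.16999434 0.17068167] [[-0.186, -0.983, -0.003], [-0.983, 0.186, -0.001], [0.002, 0.003, -1.0]]
[   0.    1. -189.]
[ 317.   62. -189.]
```

Request:
jog_arm --pt "0 0 -45" --pt "0 0 -90" --pt "40 7 -130" --pt "85 15 -130" --pt "130 24 -130" --pt "175 32 -130" --pt "220 40 -130" --pt "265 49 -130" --pt "310 57 -130" --pt "350 64 -130" --pt "380 70 -130" --pt "380 70 -130" --spin '[0,8,16,24,32,40,48,56,64,70,73,73]'

```text
time: 10.4
tool_pos: [0.3989, -0.1922, 0.3009]
tcp_rot: [-0.052, 0.999, 0.0, -0.002]
ft_force: [-0.4, 0.2, 0.4]
finger_gap: 0.0851
gripper_force: 0.0
```

```bash
python3 - <<'E'
from h import *
snap('top');snap('top')
s=bot.get_state();im,c=snap('wrist','w5.png');np.savez('w5.npz',im=im,**c);print(s['tool_pos'],s['tcp_rot'],s['q'])
E
```

```text
[ 0.40018657 -0.19027448  0.30117922] [-5.40978829e-02  9.98535035e-01  3.26101241e-04 -1.04718762e-03] [-7.51594043e-02  2.05434105e-02 -2.83906037e-01 -3.94638085e-04
 -1.26850788e+00 -1.38727035e+00]
```

View pics/w5.png

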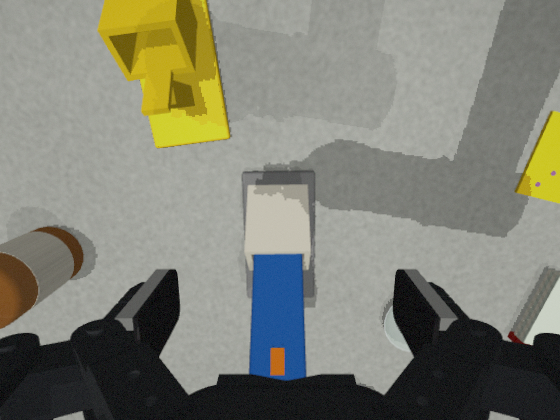

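The wrist view shows the blue lamp running from the white holder mouth at row 254 (cols 252–303) to row ~377 (cols 249–306), with an orange mark at (277,361). The yellow holder at (165,70) stays out of the way. Next I'll solve its axis.

```bash
python3 - <<'E'
from h import *
from scipy.optimize import brentq
d=np.load('w5.npz');im=d['im'];c={k:d[k] for k in('mtx','k1','rvec','tvec')};c['k1']=float(c['k1'])
m=mask(im,[100,130,40],[125,255,255]);k=big(m,(230,240,325,378))
z=np.zeros_like(m);cv2.drawContours(z,[k[:,None]],-1,255,-1)
L=[];
for r in range(k[:,1].min()+4,k[:,1].max()-3,4):
    x=np.where(z[r])[0]; L.append((r,x.min(),x.max()+1))
L=np.array(L);print(k.min(0),k.max(0))
top=k[:,1].min();A=None
pl=np.polyfit(L[:,0],L[:,1],1);pr=np.polyfit(L[:,0],L[:,2],1);mid=lambda r:((np.polyval(pl,r)+np.polyval(pr,r))/2,r)
A=onz(c,mid(top),.1035)[0]
o,D=ray(c,mid(365));D=D[0]
f=lambda t:(o+D*t)[2]-A[2]-np.hypot(*((o+D*t)[:2]-A[:2]))
B=o+D*brentq(f,.05,(o[2]-A[2])/-D[2]);v=B-A;yaw=np.arctan2(v[1],v[0]);print('A',A,'B',B,'len',np.linalg.norm(v),'yaw',np.degrees(yaw))
# width check
for r,P in((top+4,A),(365,B)):
    a=onz(c,[(np.polyval(pl,r),r),(np.polyval(pr,r),r)],P[2]);print('width',np.linalg.norm(a[0]-a[1]))
xl=np.array([np.cos(yaw),np.sin(yaw),1])/2**.5;xl[2]=.5**.5;zl=np.array([-np.cos(yaw)*.5**.5,-np.sin(yaw)*.5**.5,.5**.5]);yl=np.cross(zl,xl)
C=A+.030*xl-.018*zl;print('centre',C)
np.savez('lamp.npz',C=C,yaw=yaw,xl=xl,yl=yl,zl=zl)
ct=bot.calibration('top');cs=bot.calibration('side')
for n,cc in(('top',ct),('side',cs)): print(n,proj(cc,[C+.1*xl+s*.025*yl+zz*zl for s in(-1,1) for zz in(-.018,.018)]).round(1).tolist())
s=bot.get_state();Rt=R.from_quat(s['tcp_rot']).as_matrix()
g=C+.07*xl; t=g-[0,0,.0187];print('grasp',g,'tcp',t,'slide',(Rt.T@(t-s['tool_pos'])*1e3).round(1))
print('xl in tool',(Rt.T@xl).round(3),'tool y angle - lamp y',np.degrees(np.arctan2(Rt[1,1],Rt[0,1])-np.pi/2-yaw))
E
```

```text
[250 254] [305 377]
A [ 0.46941518 -0.18964305  0.1035    ] B [ 0.54227422 -0.18094415  0.1768765 ] len 0.10377003924960189 yaw 6.808517719460494
width 0.048925728025180484
width 0.04810624796813953
centre [ 0.50311695 -0.18561928  0.11198528]
top [[350.1, 174.9], [353.2, 183.2], [331.5, 177.4], [334.2, 185.8]]
side [[303.9, 150.7], [312.0, 146.3], [294.0, 158.9], [302.2, 154.6]]
grasp [ 0.55226536 -0.17975127  0.16148276] tcp [ 0.55226536 -0.17975127  0.14278276] slide [-152.1   -6.8  158.3]
xl in tool [-0.706  0.007 -0.708] tool y angle - lamp y -0.5223300238456392
```

Request:
jog_arm --pt "-40 -2 0" --pt "-85 -4 0" --pt "-125 -6 10" --pt "-145 -7 30" --pt "-152 -7 60" --pt "-152 -7 95" --pt "-152 -7 130" --pt "-152 -7 150" --pt "-152 -7 158" --pt "-152 -7 158" --pt "-152 -7 158" --spin '[-0.5,-0.5,-0.5,-0.5,-0.5,-0.5,-0.5,-0.5,-0.5,-0.5,-0.5]' --hand -1

```text
time: 11.65
tool_pos: [0.5539, -0.1796, 0.1454]
tcp_rot: [-0.06, 0.998, -0.0, 0.001]
ft_force: [-0.0, -1.1, 0.4]
finger_gap: 0.0852
gripper_force: 0.0
```

Request:
jog_arm --pt "0 0 0" --pt "0 0 0" --pt "0 0 0" --pt "0 0 0" --pt "0 0 0" --pt "0 0 0" --pt "0 0 0" --pt "0 0 0" --spin '[0,0,0,0,0,0,0,0]' --hand 1

```text
time: 12.45
tool_pos: [0.5534, -0.1802, 0.1457]
tcp_rot: [-0.06, 0.998, -0.0, 0.001]
ft_force: [-0.4, 0.1, 6.1]
finger_gap: 0.0494
gripper_force: 62.6
```

```bash
python3 st.py
```

```text
t 12.45 jig xy mm 77.1 -374.4 z 145.7 F jig -0.4 -0.0 6.1 gap 0.0494 toolx ang in jig -162.46
q [-0.04  0.39 -0.22  0.   -0.96 -1.42]
```

Request:
jog_arm --pt "-7 0 -7" --pt "-18 0 -18" --pt "-30 0 -30" --pt "-42 0 -42" --pt "-54 0 -54" --pt "-66 0 -66" --pt "-78 0 -78" --pt "-88 0 -90" --pt "-90 0 -105" --pt "-90 0 -105" --pt "-90 0 -105" --pt "-90 0 -105" --spin '[0,0,0,0,0,0,0,0,0,0,0,0]'

```text
time: 13.65
tool_pos: [0.6413, -0.169, 0.2475]
tcp_rot: [-0.059, 0.998, 0.001, -0.001]
ft_force: [-0.3, -0.3, -5.0]
finger_gap: 0.0495
gripper_force: 63.0
```

```bash
python3 st.py; python3 -c "
from h import *
im,c=snap('side'); cv2.imwrite('pics/s6.png',cv2.resize(im[20:300,150:500,::-1],None,fx=2,fy=2))"
```

```text
t 13.65 jig xy mm 161.4 -347.1 z 247.5 F jig -0.2 -0.3 -5.0 gap 0.0495 toolx ang in jig -162.49
q [-0.01  0.44  0.14 -0.   -1.27 -1.44]
```

View pics/s6.png

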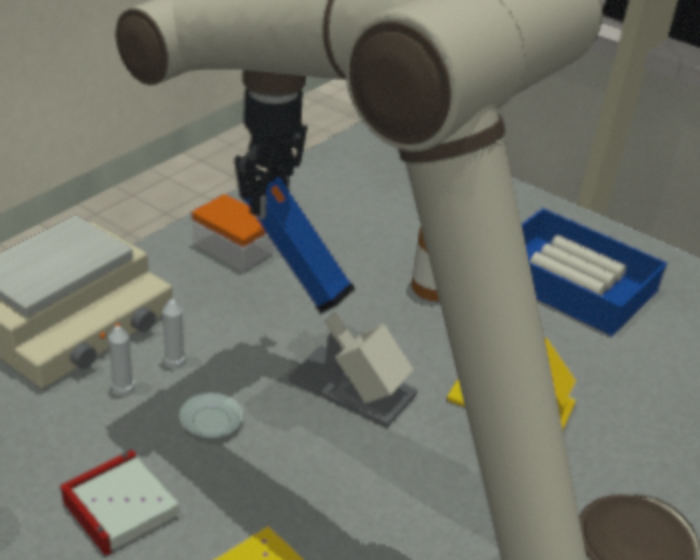

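The side view shows the lamp at 45° in the fingers, clear of the holder. The interface can't tilt the tool, so I'll set the lamp flat on free bench space (around x 0.43, y −0.02) and regrasp it at its centre.

Request:
jog_arm --pt "0 20 -15" --pt "0 50 -15" --pt "0 85 -15" --pt "0 120 -15" --pt "20 150 -15" --pt "50 165 0" --pt "85 165 25" --pt "110 165 60" --pt "122 165 90" --pt "122 165 110" --pt "122 165 120" --pt "122 165 120" --spin '[0,0,0,0,0,0,0,0,0,0,0,0]'

```text
time: 14.9
tool_pos: [0.5008, -0.0201, 0.1282]
tcp_rot: [-0.059, 0.998, -0.0, -0.001]
ft_force: [0.4, 0.3, -3.8]
finger_gap: 0.049
gripper_force: 63.6
```

```bash
python3 st.py; python3 -c "
from h import *
s=bot.get_state();print(s['tool_pos'],s['ft_force'])"
```

```text
t 14.9 jig xy mm -4.3 -226.9 z 128.2 F jig 0.4 0.3 -3.8 gap 0.049 toolx ang in jig -162.48
q [ 0.28  0.28 -0.43 -0.   -0.86 -1.74]
[ 0.50082903 -0.02009012  0.12821259] [ 0.41317418  0.27505366 -3.81757372]
```

Request:
jog_arm --pt "0 0 5" --pt "0 0 10" --pt "-6 0 15" --pt "-11 0 20" --pt "-16 0 26" --pt "-21 0 31" --pt "-21 0 31" --spin '[0,0,0,0,0,0,0]'

```text
time: 15.6
tool_pos: [0.5248, -0.0172, 0.0985]
tcp_rot: [-0.06, 0.998, -0.0, 0.002]
ft_force: [2.3, -1.2, 2.3]
finger_gap: 0.0493
gripper_force: 63.8
```

```bash
python3 st.py; python3 -c "
from h import *
im,c=snap('side'); cv2.imwrite('pics/s7.png',cv2.resize(im[60:340,150:500,::-1],None,fx=2,fy=2))"
```

```text
t 15.6 jig xy mm 18.6 -219.6 z 98.5 F jig 2.4 -0.8 2.3 gap 0.0493 toolx ang in jig -162.39
q [ 0.28  0.36 -0.42  0.   -0.8  -1.73]
```

View pics/s7.png

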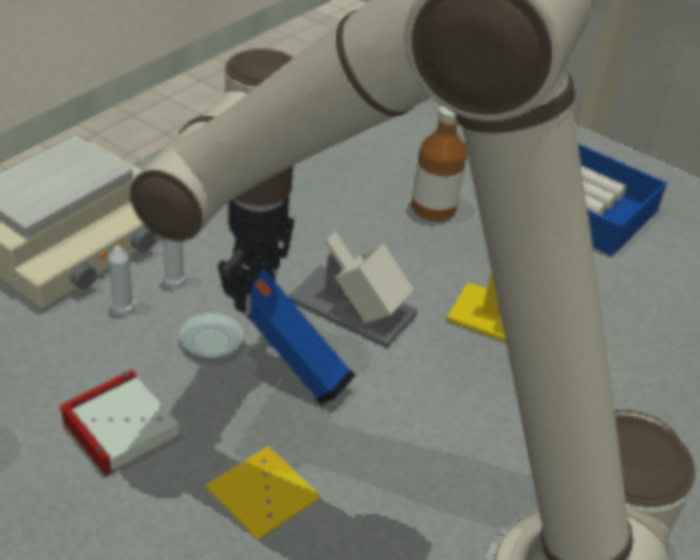

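The lamp is pivoting in the fingers, with its lower end on the bench at about (330,390). Laid flat from here its upper end would reach the dish, so I'll lift slightly, shift back toward the robot, then carry on.

Request:
jog_arm --pt "0 0 -12" --pt "30 -10 -15" --pt "60 -20 -15" --pt "85 -30 -15" --pt "85 -30 -5" --pt "85 -30 1" --pt "80 -30 7" --pt "75 -30 13" --pt "71 -30 19" --pt "67 -30 25" --spin '[0,0,0,0,0,0,0,0,0,0]'

```text
time: 16.65
tool_pos: [0.4605, -0.0548, 0.0728]
tcp_rot: [-0.06, 0.998, -0.0, 0.0]
ft_force: [0.4, -0.9, 2.4]
finger_gap: 0.0493
gripper_force: 63.2
```

Request:
jog_arm --pt "-4 0 6" --pt "-7 0 12" --pt "-10 0 18" --pt "-13 0 24" --pt "-15 0 30" --pt "-17 0 36" --pt "-19 0 42" --pt "-20 0 46" --pt "-20 0 46" --pt "-20 0 46" --spin '[0,0,0,0,0,0,0,0,0,0]'

```text
time: 17.65
tool_pos: [0.4786, -0.0528, 0.0269]
tcp_rot: [-0.059, 0.998, 0.0, -0.001]
ft_force: [2.3, -0.4, -0.6]
finger_gap: 0.0495
gripper_force: 61.8
```

```bash
python3 st.py; python3 -c "
from h import *
im,c=snap('side'); cv2.imwrite('pics/s8.png',cv2.resize(im[60:340,150:500,::-1],None,fx=2,fy=2))"
```

```text
t 17.65 jig xy mm -20.1 -263.2 z 26.9 F jig 2.3 0.1 -0.6 gap 0.0495 toolx ang in jig -162.5
q [ 0.23  0.41 -0.59 -0.   -0.58 -1.68]
```

View pics/s8.png

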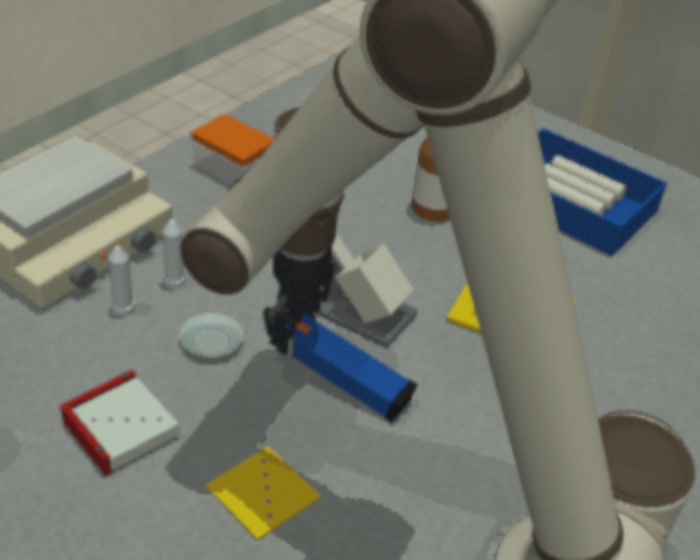

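Request:
jog_arm --pt "0 0 5" --pt "-1 0 10" --pt "-1 0 14" --pt "-2 0 17" --pt "-2 0 17" --spin '[0,0,0,0,0]'

```text
time: 18.2
tool_pos: [0.4807, -0.0526, 0.0096]
tcp_rot: [-0.059, 0.998, -0.0, -0.001]
ft_force: [2.2, 0.4, 0.6]
finger_gap: 0.0494
gripper_force: 61.7
```

Request:
jog_arm --pt "0 0 0" --pt "0 0 0" --pt "0 0 0" --pt "0 0 0" --pt "0 0 -4" --pt "25 0 -4" --pt "50 0 -4" --pt "70 0 -4" --pt "70 0 -4" --pt "70 0 -4" --spin '[0,0,0,0,0,0,0,0,0,0]' --hand -1

```text
time: 19.2
tool_pos: [0.4124, -0.0607, 0.0149]
tcp_rot: [-0.06, 0.998, 0.0, 0.001]
ft_force: [0.6, 0.1, -0.3]
finger_gap: 0.085
gripper_force: 0.0
```

```bash
python3 st.py; python3 - <<'E'
from h import *
# lamp in top / side pictures
for n,bx in(('side',(200,150,420,300)),('top',(220,150,360,320))):
    im,c=snap(n,n+'9.png'); k=big(mask(im,[100,110,30],[128,255,255]),bx); r=cv2.minAreaRect(k); print(n,r)
    P=onz(c,cv2.boxPoints(r),.036);print(P.round(3).tolist())
E
```

```text
t 19.2 jig xy mm -83.6 -283.2 z 14.9 F jig 0.6 0.2 -0.3 gap 0.085 toolx ang in jig -162.44
q [ 0.25  0.36 -0.75  0.   -0.46 -1.7 ]
side ((330.6530456542969, 250.38967895507812), (38.38603210449219, 21.344322204589844), 27.645973205566406)
[[0.403, -0.011, 0.036], [0.429, -0.085, 0.036], [0.321, -0.095, 0.036], [0.3, -0.023, 0.036]]
top ((299.5, 269.0), (14.0, 17.0), 90.0)
[[0.357, -0.045, 0.036], [0.356, -0.094, 0.036], [0.316, -0.093, 0.036], [0.317, -0.044, 0.036]]
```

View pics/side9.png

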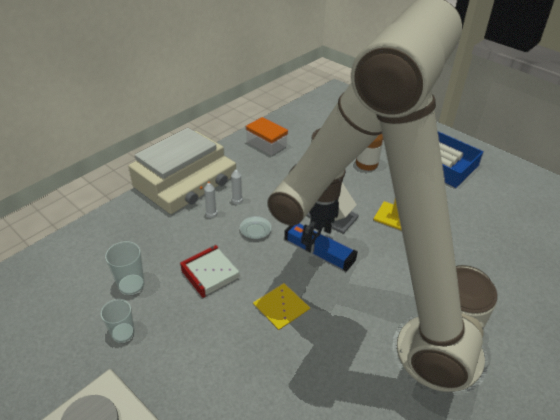

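The lamp lies flat on the bench, from (287,232) to (355,258), with the open fingers straddling its middle. Now I'll grip it and lift.

Request:
jog_arm --pt "2 0 4" --pt "4 0 7" --pt "4 0 7" --spin '[0,0,0]'

```text
time: 19.6
tool_pos: [0.4071, -0.0614, 0.0067]
tcp_rot: [-0.059, 0.998, -0.0, -0.001]
ft_force: [0.0, 0.1, 0.4]
finger_gap: 0.0857
gripper_force: 0.0
```

Request:
jog_arm --pt "0 0 0" --pt "0 0 0" --pt "0 0 0" --pt "0 0 0" --pt "0 0 0" --pt "0 0 0" --pt "0 0 0" --spin '[0,0,0,0,0,0,0]' --hand 1

```text
time: 20.3
tool_pos: [0.4079, -0.0613, 0.0076]
tcp_rot: [-0.06, 0.998, -0.0, 0.0]
ft_force: [-1.2, 0.4, 5.9]
finger_gap: 0.049
gripper_force: 63.0
```

Request:
jog_arm --pt "0 0 -10" --pt "0 0 -30" --pt "0 0 -60" --pt "0 0 -95" --pt "0 0 -130" --pt "0 0 -160" --pt "0 0 -180" --pt "0 0 -190" --pt "0 0 -190" --pt "0 0 -190" --spin '[0,0,0,0,0,0,0,0,0,0]'

```text
time: 21.3
tool_pos: [0.4065, -0.0613, 0.1957]
tcp_rot: [-0.059, 0.998, 0.0, -0.002]
ft_force: [-0.1, -0.6, -5.3]
finger_gap: 0.0491
gripper_force: 63.3
```

```bash
python3 st.py; python3 - <<'E'
from h import *
s=bot.get_state();j=np.load('jig.npy');Rt=R.from_quat(s['tcp_rot']).as_matrix();print(s['tool_pos'],s['wrist_torque'].round(3),'to jig slide mm',(Rt.T@(np.r_[j[:2],s['tool_pos'][2]]-s['tool_pos'])*1e3).round(1))
E
```

```text
t 21.3 jig xy mm -89.3 -284.9 z 195.7 F jig -0.0 -0.6 -5.3 gap 0.0491 toolx ang in jig -162.51
q [ 0.25  0.05 -0.53 -0.   -0.99 -1.7 ]
[ 0.40652533 -0.06129351  0.19572335] [-0.078  0.034  0.057] to jig slide mm [-170.8  244.9   -0.4]
```

Request:
jog_arm --pt "-10 14 0" --pt "-28 40 0" --pt "-50 72 0" --pt "-74 106 0" --pt "-98 140 0" --pt "-122 175 0" --pt "-144 206 0" --pt "-160 230 0" --pt "-168 241 0" --pt "-171 245 0" --pt "-171 245 0" --pt "-171 245 0" --spin '[0,0,0,0,0,0,0,0,0,0,0,0]'

```text
time: 22.5
tool_pos: [0.5476, 0.2011, 0.1967]
tcp_rot: [-0.059, 0.998, -0.0, -0.001]
ft_force: [-0.3, -1.1, -4.0]
finger_gap: 0.049
gripper_force: 63.3
```

Request:
jog_arm --pt "0 0 6" --pt "0 0 18" --pt "0 0 32" --pt "0 0 45" --pt "0 0 55" --pt "0 0 60" --pt "0 0 60" --pt "0 0 60" --pt "0 0 60" --pt "0 0 60" --spin '[0,0,0,0,0,0,0,0,0,0]'

```text
time: 23.5
tool_pos: [0.5487, 0.2025, 0.1379]
tcp_rot: [-0.059, 0.998, 0.0, 0.001]
ft_force: [-0.7, -0.4, -4.1]
finger_gap: 0.0492
gripper_force: 63.3
```

```bash
python3 st.py; python3 - <<'E'
from h import *
j=np.load('jig.npy')
a,_=snap('side');b,c=snap('top')
P=proj(c,[np.r_[j[:2],.164]])[0];print('jig centre at lamp top height in top px',P.round(1))
m=mask(b,[100,110,30],[128,255,255]);k=big(m,(150,120,270,270));print('blue top px',k.min(0),k.max(0))
cv2.imwrite('pics/f.png',np.hstack([cv2.resize(a[160:330,140:340],(400,340)),cv2.resize(b[120:270,130:305],(400,340))])[:,:,::-1])
E
```

```text
t 23.5 jig xy mm 1.4 0.7 z 137.9 F jig -0.6 -0.6 -4.1 gap 0.0492 toolx ang in jig -162.47
q [ 0.63  0.4  -0.22  0.   -0.95 -2.08]
jig centre at lamp top height in top px [197.9 193.3]
blue top px [191 195] [212 227]
```

View pics/f.png

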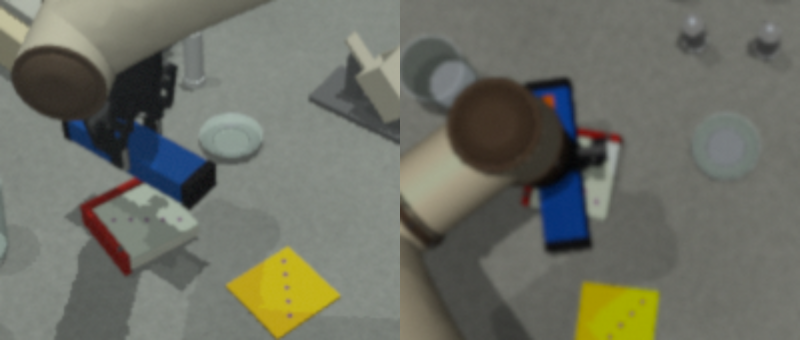

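The final view shows the lamp level over the stack. Its centre is at top px (200,192), against an expected (198,193), so it is about 5 mm off. The plates are still flush, so I'm handing in.

```bash
python3 -c "
from bench import bot
print(bot.close_job())"
```

```text
the job is handed in; nothing more can be done
None
```

The job is handed in at about 24 s on the robot's clock, but the hand-in returned no verdict. In the last camera views the plates were flush in the jig and the lamp was held level and window down, about 10 cm above the stack and about 5 mm off centre. The jog tool can't tilt the gripper, so I gripped the lamp with vertical fingers, drew it out, laid it flat on the bench and regrasped it at its centre.

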